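Puff a leaning fixative can clear and lock it again

TASK

The fixative spray can in the leaning stand is locked. Swing its lock lever fully open, press the nozzle cap well down along the can's axis and hold it there for a good half second, gently and without ramming it, let it spring right back up, then swing the lever back to fully locked. Leave the things round the stand where they are.

Things in the scene. Friction and masses are not known exactly. Their poses are not given: they have to be found in the camera images.
- stand: Dark steel bench stand, fixed: base plate 160 (x) x 110 (y) x 8 mm, leaning sleeve 74 mm across. Origin: centre of the plate's underside, z up, x and y along the plate. It holds an aluminium spray can, 62 mm across, leaning 20 degrees from vertical towards the stand's -x: the can's axis points along (-sin 20, 0, cos 20) in the stand's frame. Stand and can bear at most 30 N.
- can_foot (a point): Point on the can's axis, at (30, 0, 35) mm in the stand's frame. Heights are measured from here along the axis: sleeve's edge 75 mm; with the can at its lowest, can shoulder 128, nozzle cap 158 to 182. The can sits 0 to 20 mm higher than that, each time differently and not reported (cap and lever rise with it); it stays put when pressed.
- cap_low (a point): Point of the stand on the can's axis, 182 mm up from can_foot: where the flat top of the nozzle cap (white round button, 44 mm across) would be with the can at its lowest. The real top is 0 to 20 mm farther up the axis: see or feel it. The point does not move with the can or cap.
- nozzle (a joint): Slide of the white sprung nozzle cap down along the can's axis, m: 0 up, 0.010 fully down on a hard stop. Spring: 3 N before it moves, 5.5 N at half travel, 8 N fully down; it springs back by itself. While locked, a steel block under the lug on the cap's side stops it after about 1 mm; it is free once the lever is past 0.6 rad.
- lock (a joint): Steel lock lever that swings about the can's axis under the cap, rad: 0 locked, 1.4 open, hard stops at both; stays where left, moves at about 1.3 N. Its end is an upright paddle 6 mm thick, 53 to 79 mm off the axis, heights 143 to 177 (plus 0 to 20). It points 40 degrees (locked) or 120 (open) round the axis, from uphill (stand's +x side) towards the stand's +y.
- gold_tin: Bystander: olive round tin, 68 mm across, 74 tall, loose; origin at the centre of its underside.
- white_flask: Bystander: white flask with a side handle, 70 x 91 x 128 mm, loose; origin at the centre of its underside.
- clay_block: Bystander: lump of brown clay, 88 x 119 x 70 mm, loose; origin at the centre of its underside.
There are look-alikes about, which are no part of the job. There is more than one size of the stand; the job needs the larger.

How it is judged:
By the outcome, as a careful person would: the job done as asked, in the order asked, and still so for the second after the job is handed in, with the robot touching nothing.
It also fails if it takes over 64 s, if anything falls off the work surface, if the arm or the gripper's body presses on something with over 40 N, if the wrist force passes 120 N, or if a joint passes its speed limit or range.

ROBOT

A 6-joint arm with a two-finger parallel gripper is mounted at the origin on a cart in front of the work surface, level with it; the furniture and walls round the work are solid. World frame = base frame: x ahead of the robot, y to its left, z up, the work surface at z = 0. Lengths are in m, angles in degrees, forces in N, time in s.
With the tool pointing down it reaches from about 0.4 to 0.825 m from the base axis. Payload 7 kg.
Tool frame: the origin (TCP) lies midway between the tips of the shut fingers; the grasp point (between the pads) lies 19 mm behind it; z points along the fingers, y is the line along which they close (so a half turn about z gives the same grasp; the last joint's range is limited). The gripper opens to 88 mm and grips with 3 to 60 N. Pads are 19 mm wide; open, the fingers measure 130 mm over their backs; the gripper's body (78 mm by 193 mm) begins 47 mm behind the grasp point.
Start: joints at [91.564, 20.546, 0.682, 0, -70.136, -16.507], TCP at [0.174, 0.652, 0.227] pointing down, gripper open.
Joint ranges: [-176.03, 176.03], [-82.01, 121.73], [-58.28, 71.71], [-173.87, 95.51], [-174.79, -0.11], [-173.66, 173.66]. Speed limits (degrees/s): [136.94, 136.94, 172.46, 180, 180, 180].

INTERFACE

Orientations are given as [roll, pitch, yaw] about the fixed x, y, z axes, in that order (R = Rz(yaw) Ry(pitch) Rx(roll)).
In Python, from plant import * gives the robot as it stands.
- The arm moves only by the tool move_arm, never from a script. Its argument "commands" is a list of rows, each a list of 7 numbers: the shift along the world's x, y, z in mm, then the turn, a rotation vector about the world's x, y, z in degrees, then the opening in per cent of the stroke, from 0 (shut) to 100 (fully open). In form: [[x, y, z, rx, ry, rz, fingers], ...]. A call has 1 to 20 rows; each row shifts and turns the commanded pose from where the row before left it; what a row does not reach is not made up. A row lasts 1/10 s, in which the tool goes at most 50 mm and 8.59 degrees, less where a joint would pass 70% of its speed; a pose out of reach is approached as far as the arm can. A call with a gripper value outside its range is refused whole. The fingers move at their own pace and stop on an object; "squeeze" is the grip in N (left out, the last holds). Time passes only in rows, so rows that do not move let the fingers close. It gives the time, the measured TCP pose, the force and the opening at its end, in the units of the state.
- get_state(): the state, without advancing time (a new reading comes with each control period).
- capture(name): name is "scene" or "top" or "wrist"; returns a dict with "frame" (420x560x3 uint8, blue, green, red), "camera_matrix" (3x3 intrinsics, pixels), "world_to_cam" (4x4, takes a point from world to camera coordinates); the wrist camera has in their place "tool_from_camera" (4x4, takes a point from camera to tool coordinates, whose origin is the TCP and whose axes are the flange's). Camera axes: x right, y up, looking along -z (the intrinsics and any distortion apply to the point x, -y, -z); pixel columns grow to the right and rows downward; lengths in m; the calibration is good to about 2 mm. A picture is of the moment at which its call begins: read the wrist's pose just before it. There is no depth.
- close_job(): hands the job in, once; it reports no verdict.
The state is a dict: "time_s": time; "joints": joint angles; "qd": joint speeds; "joint_torque": joint torques, N m; "tcp_pos": TCP position; "eef_rot": TCP orientation; "contact_force": force on the tool from outside, world axes, zero at the start; "moment": the same for the moment, N m; "gripper_width": finger opening in m.
Only numpy, scipy, OpenCV 4.12 (cv2) and the standard library are available. Lean on these libraries where they do the work, as an engineer would, in place of code of your own. Each camera call takes 0.05 s, during which the arm holds its last target. There are 200 camera calls.

## Working session

There is one attempt and no reset: what is moved stays moved. The work goes in short steps, Python scripts to look and compute and a tool call to move; the robot and the scene stay as the last step left them, time stands still between calls to the robot, and variables do not carry over. Pictures are saved under pics/ and viewed, on a budget of 10 in all, crops included, one or two more only if the job needs it, and the job is handed in when it is done.

Besides the shell and the picture viewer there is one more tool, called after "Emit:" by a JSON object that holds its "op" and its "data". move_arm: Moves the arm, as the interface text tells. Its arguments: {"type":"object","properties":{"commands":{"type":"array"},"squeeze":{"type":"number"}},"required":["commands"]}

```bash
mkdir -p pics; cat > h.py <<'E'
from plant import *
import numpy as np, cv2
from scipy.spatial.transform import Rotation as R
def pose():
    s=get_state(); T=np.eye(4); T[:3,:3]=R.from_euler('xyz',s['eef_rot'],degrees=True).as_matrix(); T[:3,3]=s['tcp_pos']; return T
def snap(name):
    T=pose() if name=='wrist' else None
    c=capture(name); K=np.array(c['camera_matrix'])
    c2w=T@np.array(c['tool_from_camera']) if name=='wrist' else np.linalg.inv(np.array(c['world_to_cam']))
    d=c.get('distortion',c.get('dist_coeffs'))
    return c['frame'],K,c2w,c
def ray(K,c2w,u,v):
    d=np.linalg.inv(K)@[u,v,1]; d=c2w[:3,:3]@[d[0],-d[1],-d[2]]
    return c2w[:3,3],d/np.linalg.norm(d)
def plane(K,c2w,u,v,z):
    o,d=ray(K,c2w,u,v); return o+d*(z-o[2])/d[2]
def proj(K,c2w,p):
    q=np.linalg.inv(c2w)@np.append(p,1); q=K@[q[0],-q[1],-q[2]]; return q[:2]/q[2]
def meet(*rays):
    A=sum(np.eye(3)-np.outer(d,d) for o,d in rays); b=sum((np.eye(3)-np.outer(d,d))@o for o,d in rays)
    p=np.linalg.solve(A,b); return p,[np.linalg.norm(np.cross(p-o,d)) for o,d in rays]
E
python3 - <<'E'
from h import *
print(get_state())
for n in ('scene','top'):
    f,K,T,c=snap(n); cv2.imwrite(f'pics/{n}0.png',f); np.savez(f'{n}0.npz',K=K,T=T,f=f); print(n,K.tolist(),T.round(3).tolist(),c.keys())
a=cv2.imread('pics/scene0.png');b=cv2.imread('pics/top0.png')
E
```

```text
{'time_s': 0.0, 'joints': array([ 9.15628845e+01,  2.05911452e+01,  6.32491748e-01, -2.03855519e-02,
       -7.01348810e+01, -1.65073448e+01]), 'qd': array([-0.13402886,  0.01756961, -0.07269416, -0.08817964,  0.03676989,
       -0.00230776]), 'joint_torque': array([-1.19388413e-03, -5.82722390e+01,  2.93061054e+01,  6.99684530e+00,
        7.01167941e-03, -1.68958773e-04]), 'tcp_pos': array([0.17396413, 0.65168343, 0.22561538]), 'eef_rot': array([ 1.79904875e+02, -8.20563265e-03, -1.49513963e+01]), 'contact_force': array([-0.00181923,  0.1855933 , -0.38181459]), 'moment': array([ 0.01827126, -0.01369893, -0.0102279 ]), 'gripper_width': 0.08774638994395295}
scene [[423.0206406271122, 0.0, 277.75660152733155], [0.0, 423.0206406271122, 205.39931893199096], [0.0, 0.0, 1.0]] [[-0.917, -0.346, 0.201, 0.775], [0.4, -0.808, 0.434, 0.557], [0.012, 0.478, 0.878, 0.9], [0.0, 0.0, 0.0, 1.0]] dict_keys(['frame', 'camera_matrix', 'world_to_cam'])
top [[476.70082119417236, 0.0, 282.3673815012896], [0.0, 476.70082119417236, 213.27467666452802], [0.0, 0.0, 1.0]] [[-0.0, 0.998, -0.062, 0.54], [-1.0, -0.0, -0.005, 0.176], [-0.005, 0.062, 0.998, 1.104], [0.0, 0.0, 0.0, 1.0]] dict_keys(['frame', 'camera_matrix', 'world_to_cam'])
```

View pics/scene0.png

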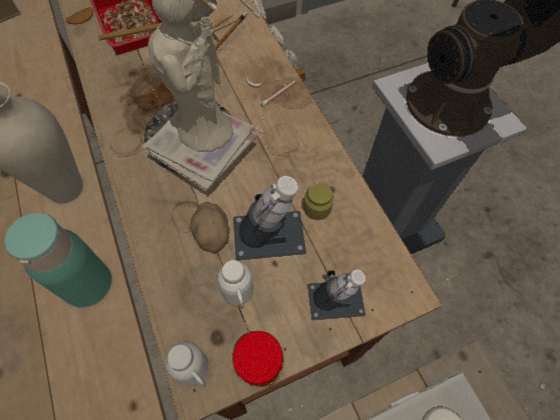

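View pics/top0.png

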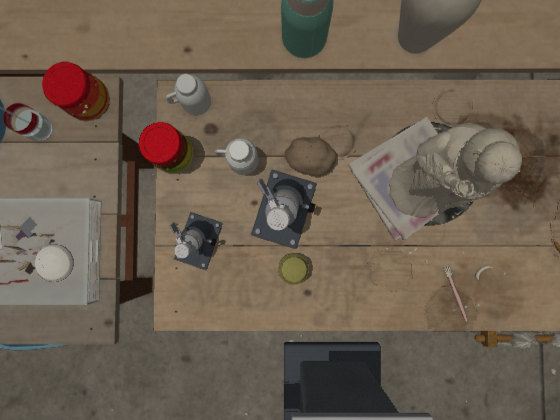

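Candidates for the stand are the larger one at top (284,208) / scene (270,215) and the smaller look-alike at top (196,242) / scene (338,295). I choose the larger one and check it in a close crop.

```bash
python3 - <<'E'
from h import *
a=np.load('scene0.npz')['f'][165:270,220:320];b=np.load('top0.npz')['f'][160:255,235:330]
a=cv2.resize(a,(400,420),interpolation=cv2.INTER_CUBIC);b=cv2.resize(b,(400,400),interpolation=cv2.INTER_CUBIC)
o=np.zeros((420,800,3),np.uint8);o[:,:400]=a;o[:400,400:]=b
cv2.imwrite('pics/c1.png',o)
E
```

```text
(no output)
```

View pics/c1.png

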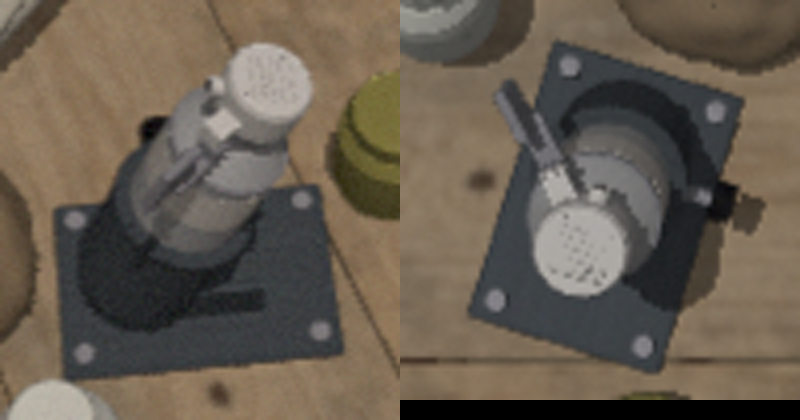

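```bash
cat > stand.py <<'E'
from h import *
D={n:np.load(f'{n}0.npz') for n in('scene','top')}
tc=(np.array([(558,42),(744,98),(661,372),(470,313)])-[400,0])/(400/95)+[235,160]
sc=np.array([(54,208),(322,184),(344,353),(66,380)])*[100/400,105/420]+[220,165]
cap={'top':(np.array([580-400,252])/(400/95)+[235,160]),'scene':np.array([270,83])/4+[220,165]}
if __name__=='__main__':
    for n,c in(('top',tc),('scene',sc)):
        P=np.array([plane(D[n]['K'],D[n]['T'],*p,0.008)[:2] for p in c]); print(n,P.round(4).tolist(),P.mean(0).round(4),[np.linalg.norm(P[i]-P[i-1]).round(4) for i in range(4)])
        (cx,cy),(w,h),a=cv2.minAreaRect((P*1000).astype(np.float32)); print(cx,cy,w,h,a)
    p,e=meet(*[ray(D[n]['K'],D[n]['T'],*cap[n]) for n in cap]); print('cap',p,e)
    P=np.array([plane(D['top']['K'],D['top']['T'],*p,0.008)[:2] for p in tc])
    x=P[0]+P[1]-P[2]-P[3]; yaw=np.arctan2(x[1],x[0]); c=np.append(P.mean(0),0); print('yaw',np.degrees(yaw))
    Rz=R.from_euler('z',yaw).as_matrix(); ax=Rz@[-np.sin(.34907),0,np.cos(.34907)]; foot=c+Rz@[.03,0,.035]
    print('foot',foot,'axis',ax,'caplow',foot+.182*ax); t=(p-foot)@ax; print('cap height',t,'off-axis',p-foot-t*ax)
    for n in D: print(n,'tin/flask/clay?')
E
python3 stand.py
```

```text
top [[0.709, 0.204], [0.6779, 0.1019], [0.5279, 0.1477], [0.56, 0.2519]] [0.6187 0.1764] [np.float64(0.1564), np.float64(0.1067), np.float64(0.1568), np.float64(0.109)]
618.8485107421875 176.9097900390625 108.95747375488281 156.8361053466797 73.00166320800781
scene [[0.6794, 0.1037], [0.527, 0.1515], [0.5613, 0.2544], [0.7115, 0.2075]] [0.6198 0.1793] [np.float64(0.1087), np.float64(0.1597), np.float64(0.1085), np.float64(0.1573)]
619.5074462890625 179.43194580078125 108.66971588134766 159.71705627441406 72.57299041748047
cap [0.5840256  0.18841049 0.2168186 ] [np.float64(0.0009231094474031461), np.float64(0.0009231094474029546)]
yaw -17.402438375400436
foot [0.64733903 0.16740143 0.035     ] axis [-0.32636878  0.10229303  0.9396912 ] caplow [0.58793991 0.18601876 0.2060238 ]
cap height 0.19366594598891648 off-axis [-0.00010691  0.00119838 -0.00016759]
scene tin/flask/clay?
top tin/flask/clay?
```

The crop confirms it: perforated white cap at top-crop (580,252), and the lever running to (505,90), towards stand +y and uphill, so locked. Plate measures 157×108 mm, which fits the larger stand. The cap top lies on the axis within 1.2 mm at height about 194, so the can sits about 12 mm up. Next I plan the approach.

```bash
cat > tgt.py <<'E'
from h import *
yaw=np.radians(-17.3); c=np.array([.619,.1775,0]); Rz=R.from_euler('z',yaw).as_matrix()
ax=Rz@[-np.sin(.34907),0,np.cos(.34907)]; foot=c+Rz@[.03,0,.035]
U=Rz@[np.cos(.34907),0,np.sin(.34907)]; Y=Rz@[0,1,0]
def rad(phi): p=np.radians(phi); return np.cos(p)*U+np.sin(p)*Y
def pt(phi,r,h): return foot+ax*h+rad(phi)*r
def tgt(phi,r,h,ophi=None):   # tool x opposite to radial at ophi, z down the axis
    T=np.eye(4); x=-rad(phi if ophi is None else ophi); z=-ax
    T[:3,0]=x; T[:3,2]=z; T[:3,1]=np.cross(z,x); T[:3,3]=pt(phi,r,h); return T
def delta(T,T0=None):
    T0=pose() if T0 is None else T0
    return (1000*(T[:3,3]-T0[:3,3])).round(1), np.degrees(R.from_matrix(T[:3,:3]@T0[:3,:3].T).as_rotvec()).round(2)
def cyl():  # current tcp in phi,r,h
    d=pose()[:3,3]-foot; return np.degrees(np.arctan2(d@Y,d@U)),np.hypot(d@Y,d@U)*1000,d@ax*1000
E
python3 - <<'E'
from tgt import *
T=tgt(40,.066,.270); print(T.round(3)); print(delta(T))
E
```

```text
[[-0.878 -0.349  0.327  0.617]
 [-0.4    0.911 -0.102  0.222]
 [-0.262 -0.22  -0.94   0.306]
 [ 0.     0.     0.     1.   ]]
(array([ 443.5, -429.3,   80.3]), array([  21.17,  -15.54, -140.53]))
```

Emit:
{"op": "move_arm", "data": {"commands": [[0,0,20,0,0,0,35],[0,0,20,0,0,0,35],[24.6,-23.8,2.2,1.18,-0.86,-7.8,35],[24.6,-23.8,2.2,1.18,-0.86,-7.8,35],[24.6,-23.8,2.2,1.18,-0.86,-7.8,35],[24.6,-23.8,2.2,1.18,-0.86,-7.8,35],[24.6,-23.8,2.2,1.18,-0.86,-7.8,35],[24.6,-23.8,2.2,1.18,-0.86,-7.8,35],[24.6,-23.8,2.2,1.18,-0.86,-7.8,35],[24.6,-23.8,2.2,1.18,-0.86,-7.8,35],[24.6,-23.8,2.2,1.18,-0.86,-7.8,35],[24.6,-23.8,2.2,1.18,-0.86,-7.8,35],[24.6,-23.8,2.2,1.18,-0.86,-7.8,35],[24.6,-23.8,2.2,1.18,-0.86,-7.8,35],[24.6,-23.8,2.2,1.18,-0.86,-7.8,35],[24.6,-23.8,2.2,1.18,-0.86,-7.8,35],[24.6,-23.8,2.2,1.18,-0.86,-7.8,35],[24.6,-23.8,2.2,1.18,-0.86,-7.8,35],[24.6,-23.8,2.2,1.18,-0.86,-7.8,35],[24.6,-23.8,2.2,1.18,-0.86,-7.8,35]]}}

```text
time_s: 2.1
tcp_pos: [0.6175, 0.2224, 0.3059]
eef_rot: [-166.8, 15.3, -155.7]
contact_force: [0.6, 1.6, -0.8]
gripper_width: 0.0308
```

Emit:
{"op": "move_arm", "data": {"commands": [[0,0,0,0,0,0,35],[0,0,0,0,0,0,35],[0,0,0,0,0,0,35]]}}

```text
time_s: 2.4
tcp_pos: [0.6164, 0.2239, 0.3059]
eef_rot: [-166.8, 15.2, -155.3]
contact_force: [0.1, -0.0, -0.5]
gripper_width: 0.0308
```

```bash
python3 - <<'E'
from tgt import *
T=tgt(40,.066,.270); print(delta(T),cyl()); s=get_state(); print(s['time_s'],s['joints'].round(1),s['contact_force'].round(2),s['gripper_width'])
f,K,C,_=snap('wrist'); cv2.imwrite('pics/w1.png',f); np.savez('w1.npz',f=f,K=K,T=C)
for n,p in dict(captop=pt(0,0,.194),pad_top=pt(40,.066,.189),in_=pt(40,.053,.189),out=pt(40,.079,.189)).items(): print(n,proj(K,C,p).round(1))
E
```

```text
(array([ 1. , -1.5,  0.1]), array([ 0.06,  0.05, -0.19])) (np.float64(41.53940319421398), np.float64(65.72062926226475), np.float64(270.37608002228274))
2.4 [  46.7    7.6  -17.6   21.4  -57.5 -124.2] [ 0.09 -0.03 -0.47] 0.030787025645701526
captop [278.7 135.4]
pad_top [278.4 216.3]
in_ [278.5 201.3]
out [278.4 230.9]
```

View pics/w1.png

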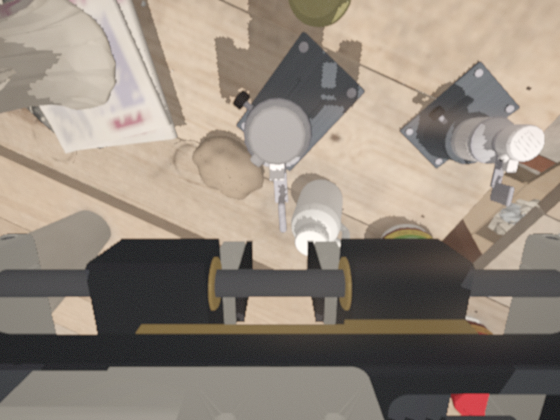

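The wrist view shows the cap at (277,130) and the paddle at about (281,188) to (283,230), between the fingers (inner faces at columns 235–325). That is within about 3 mm of prediction, so I descend along the axis astride the paddle.

Emit:
{"op": "move_arm", "data": {"commands": [[5.1,-1.8,-14.1,0,0,0,35],[5.1,-1.8,-14.1,0,0,0,35],[5.1,-1.8,-14.1,0,0,0,35],[5.1,-1.8,-14.1,0,0,0,35],[5.1,-1.8,-14.1,0,0,0,35],[1,-0.3,-2.8,0,0,0,35],[1,-0.3,-2.8,0,0,0,35],[1,-0.3,-2.8,0,0,0,35],[1,-0.3,-2.8,0,0,0,35]]}}

```text
time_s: 3.35
tcp_pos: [0.6465, 0.214, 0.2251]
eef_rot: [-166.8, 15.3, -155.4]
contact_force: [-0.7, 0.5, -0.5]
gripper_width: 0.0306
```

Emit:
{"op": "move_arm", "data": {"commands": [[1,-0.3,-2.8,0,0,0,35],[1,-0.3,-2.8,0,0,0,35],[1,-0.3,-2.8,0,0,0,35],[1,-0.3,-2.8,0,0,0,35],[1,-0.3,-2.8,0,0,0,35],[0,0,0,0,0,0,35],[0,0,0,0,0,0,35]]}}

```text
time_s: 4.05
tcp_pos: [0.6514, 0.212, 0.2104]
eef_rot: [-166.8, 15.2, -155.4]
contact_force: [0.4, -0.3, 0.3]
gripper_width: 0.0308
```

```bash
python3 - <<'E'
from tgt import *
s=get_state(); print(s['time_s'],cyl(),s['contact_force'].round(2)); T0=pose()
f,K,C,_=snap('wrist'); cv2.imwrite('pics/w2.png',f)
h=.168; phis=[40+5*i for i in range(17)]
P=np.array([pt(p,.066,h) for p in phis]); print((np.diff(P,axis=0)*1000).round(2).tolist()); print('turn/5deg',(ax*5).round(2), delta(tgt(40,.066,h)))
E
```

```text
4.05 (np.float64(39.71661415886489), np.float64(66.60985479694986), np.float64(168.00503385902732)) [ 0.42 -0.3   0.27]
[[-2.23, 5.14, -1.33], [-2.65, 4.9, -1.45], [-3.06, 4.62, -1.56], [-3.44, 4.31, -1.66], [-3.79, 3.97, -1.75], [-4.12, 3.59, -1.82], [-4.41, 3.19, -1.88], [-4.67, 2.76, -1.92], [-4.9, 2.31, -1.95], [-5.09, 1.85, -1.97], [-5.24, 1.37, -1.97], [-5.35, 0.88, -1.95], [-5.41, 0.38, -1.92], [-5.44, -0.12, -1.88], [-5.43, -0.62, -1.82], [-5.37, -1.11, -1.75]]
turn/5deg [-1.63  0.51  4.7 ] (array([-0.7,  0. , -0.4]), array([ 0.03,  0.09, -0.12]))
```

View pics/w2.png

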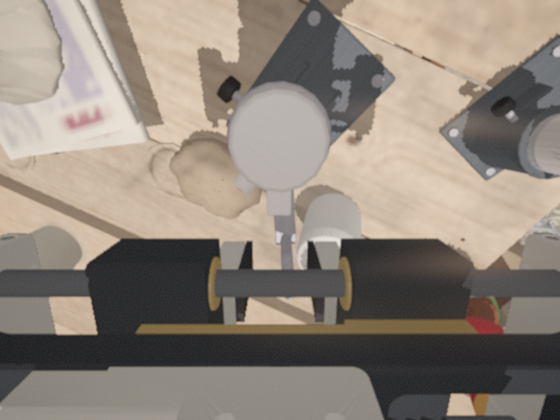

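The paddle is between the fingers: it shows at column about 287, with the fingers at 245 and 320, and contact force is about 0. I narrow the gap and sweep it open.

Emit:
{"op": "move_arm", "data": {"commands": [[0,0,0,0,0,0,20],[0,0,0,0,0,0,20],[-1.1,2.6,-0.7,-0.82,0.25,2.35,20],[-1.1,2.5,-0.6,-0.81,0.26,2.35,20],[-1.3,2.5,-0.7,-0.82,0.25,2.35,20],[-1.4,2.4,-0.8,-0.81,0.26,2.35,20],[-3.06,4.62,-1.56,-1.63,0.51,4.7,20],[-3.44,4.31,-1.66,-1.63,0.51,4.7,20],[-3.79,3.97,-1.75,-1.63,0.51,4.7,20],[-4.12,3.59,-1.82,-1.63,0.51,4.7,20]]}}

```text
time_s: 5.1
tcp_pos: [0.632, 0.2384, 0.201]
eef_rot: [-161.1, 6.7, -125.9]
contact_force: [0.0, -1.5, -0.1]
gripper_width: 0.0174
```

```bash
python3 - <<'E'
from tgt import *
s=get_state(); print(s['time_s'],cyl(),s['contact_force'].round(2),s['joints'].round(1),s['gripper_width'],delta(tgt(70,.066,.168)))
E
```

```text
5.1 (np.float64(69.48880805831945), np.float64(66.23044445764295), np.float64(168.22495563275749)) [ 0.02 -1.53 -0.08] [  45.9   13.4  -25.7   25.9  -44.5 -100.5] 0.017377026383210897 (array([-0.5,  0.1, -0.4]), array([ 0.06,  0.04, -0.32]))
```

Emit:
{"op": "move_arm", "data": {"commands": [[-4.41,3.19,-1.88,-1.63,0.51,4.7,20],[-4.67,2.76,-1.92,-1.63,0.51,4.7,20],[-4.9,2.31,-1.95,-1.63,0.51,4.7,20],[-5.09,1.85,-1.97,-1.63,0.51,4.7,20],[-5.24,1.37,-1.97,-1.63,0.51,4.7,20],[-5.35,0.88,-1.95,-1.63,0.51,4.7,20],[-5.41,0.38,-1.92,-1.63,0.51,4.7,20],[-5.44,-0.12,-1.88,-1.63,0.51,4.7,20],[-5.43,-0.62,-1.82,-1.63,0.51,4.7,20]]}}

```text
time_s: 6.0
tcp_pos: [0.5861, 0.2505, 0.1838]
eef_rot: [-161.8, -8.3, -83.3]
contact_force: [0.9, -1.1, 0.3]
gripper_width: 0.0177
```

```bash
python3 - <<'E'
from tgt import *
s=get_state(); print(s['time_s'],cyl(),s['contact_force'].round(2),s['joints'].round(1),delta(tgt(115,.066,.168)))
P=np.array([pt(p,.066,.168) for p in range(115,131)]); print((np.diff(P,axis=0)*1000).round(2).tolist())
E
```

```text
6.0 (np.float64(114.4165572081487), np.float64(65.84729001249057), np.float64(168.3084402251629)) [ 0.88 -1.1   0.32] [ 50.1  11.2 -31.6  27.7 -42.6 -61.9] (array([-0.5,  0. , -0.5]), array([-0.01, -0.03, -0.34]))
[[-1.08, -0.18, -0.36], [-1.08, -0.2, -0.35], [-1.07, -0.22, -0.35], [-1.07, -0.24, -0.35], [-1.07, -0.26, -0.34], [-1.06, -0.28, -0.34], [-1.06, -0.3, -0.34], [-1.06, -0.32, -0.33], [-1.05, -0.34, -0.33], [-1.05, -0.36, -0.32], [-1.04, -0.38, -0.32], [-1.03, -0.4, -0.32], [-1.03, -0.41, -0.31], [-1.02, -0.43, -0.31], [-1.02, -0.45, -0.3]]
```

Emit:
{"op": "move_arm", "data": {"commands": [[-1.08,-0.2,-0.36,-0.33,0.1,0.94,20],[-1.08,-0.2,-0.35,-0.33,0.1,0.94,20],[-1.07,-0.2,-0.35,-0.33,0.1,0.94,20],[-1.07,-0.2,-0.35,-0.33,0.1,0.94,20],[-1.07,-0.3,-0.35,-0.33,0.1,0.94,20],[-1.06,-0.3,-0.34,-0.33,0.1,0.94,20],[-1.06,-0.3,-0.34,-0.33,0.1,0.94,20]]}}

```text
time_s: 6.7
tcp_pos: [0.5786, 0.2489, 0.1812]
eef_rot: [-162.9, -10.4, -76.6]
contact_force: [0.9, -0.2, 0.3]
gripper_width: 0.0178
```

Emit:
{"op": "move_arm", "data": {"commands": [[-1.06,-0.3,-0.33,-0.33,0.1,0.94,20],[-0.53,-0.15,-0.17,-0.16,0.05,0.47,20],[-0.53,-0.15,-0.17,-0.16,0.05,0.47,20]]}}

```text
time_s: 7.0
tcp_pos: [0.5765, 0.2483, 0.1806]
eef_rot: [-163.2, -11.0, -74.7]
contact_force: [2.6, -0.3, 0.6]
gripper_width: 0.0178
```

Emit:
{"op": "move_arm", "data": {"commands": [[-0.5,-0.2,-0.16,-0.16,0.05,0.47,20],[-0.5,-0.2,-0.16,-0.16,0.05,0.47,20]]}}

```text
time_s: 7.2
tcp_pos: [0.5761, 0.2481, 0.1805]
eef_rot: [-163.4, -11.3, -73.8]
contact_force: [9.5, -0.7, -1.7]
gripper_width: 0.0178
```

```bash
python3 - <<'E'
from tgt import *
s=get_state(); print(s['time_s'],cyl(),s['contact_force'].round(2),s['gripper_width'])
E
```

```text
7.2 (np.float64(123.79178986306366), np.float64(65.79632834948842), np.float64(168.20360101876742)) [ 9.46 -0.67 -1.67] 0.017753114852121037
```

The open stop is reached: force jumps to 9.5 N at tool angle 123.8°, minus the half-gap ≈ 119–120°. I back off to centre and retract up the axis.

Emit:
{"op": "move_arm", "data": {"commands": [[2,0.6,0.6,0,0,0,20],[2,0.6,0.6,0,0,0,20],[1.8,0.6,0.6,0,0,0,20],[-2,0.6,5.6,0,0,0,20],[-4.4,1.4,12.7,0,0,0,20],[-4.4,1.4,12.7,0,0,0,20],[-4.4,1.4,12.7,0,0,0,20],[-4.4,1.4,12.7,0,0,0,0],[0,0,0,0,0,0,0],[0,0,0,0,0,0,0]]}}

```text
time_s: 8.2
tcp_pos: [0.5615, 0.256, 0.2384]
eef_rot: [-163.4, -11.2, -73.8]
contact_force: [0.8, -0.2, -0.3]
gripper_width: 0.0019
```

```bash
python3 - <<'E'
from tgt import *
s=get_state(); print(s['time_s'],cyl(),s['contact_force'].round(2),s['gripper_width']); print(delta(tgt(120,0,.215)), (-ax).round(4))
f,K,C,_=snap('wrist'); a=cv2.resize(f,(400,300))
t,_,_,_=snap('top'); sc,_,_,_=snap('scene')
o=np.hstack([a,cv2.resize(t[140:260,210:370],(400,300),interpolation=cv2.INTER_CUBIC)]); cv2.imwrite('pics/w3.png',o)
E
```

```text
8.2 (np.float64(119.04549670960066), np.float64(66.18553964429566), np.float64(228.18378954286925)) [ 0.8  -0.15 -0.32] 0.0018895352863345619
(array([ 15.9, -65.6,  -1.4]), array([ 1.54, -0.53, -4.87])) [ 0.3266 -0.1017 -0.9397]
```

View pics/w3.png

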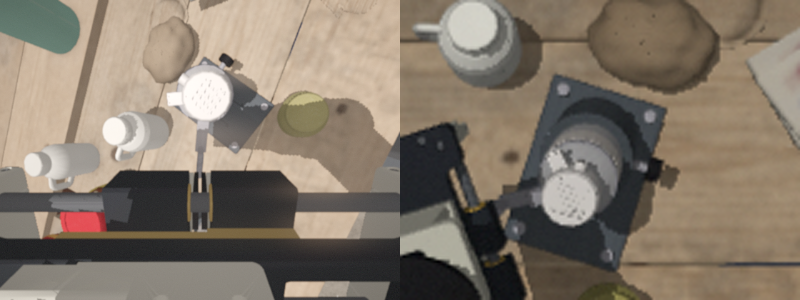

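The lever is now open, pointing at top-crop (525,195) with the cap at (570,195), and the bystanders are untouched. I go over the cap with the fingers shut.

Emit:
{"op": "move_arm", "data": {"commands": [[3.2,-13.1,-0.3,0,0,0,0],[3.2,-13.1,-0.3,0,0,0,0],[3.2,-13.1,-0.3,0,0,0,0],[3.2,-13.1,-0.3,0,0,0,0],[3.1,-13.2,-0.2,0,0,0,0],[0,0,0,0,0,0,0],[0,0,0,0,0,0,0],[0,0,0,0,0,0,0]]}}

```text
time_s: 9.15
tcp_pos: [0.5777, 0.1903, 0.2371]
eef_rot: [-163.4, -11.2, -73.8]
contact_force: [-0.1, -0.2, 0.5]
gripper_width: 0.0004
```

```bash
cat > st.py <<'E'
from tgt import *
s=get_state(); d=pose()[:3,3]-foot; f=s['contact_force']
print(s['time_s'],'h',round(d@ax*1000,2),'offU,Y',(d@U*1000).round(2),(d@Y*1000).round(2),'Fax',(f@ax).round(2),f.round(2))
E
python3 st.py
```

```text
9.15 h 214.94 offU,Y 0.31 -0.04 Fax 0.47 [-0.11 -0.25  0.49]
```

Emit:
{"op": "move_arm", "data": {"commands": [[0.65,-0.2,-1.88,0,0,0,0],[0.65,-0.2,-1.88,0,0,0,0],[0.65,-0.2,-1.88,0,0,0,0],[0.65,-0.2,-1.88,0,0,0,0],[0.65,-0.2,-1.88,0,0,0,0],[0.33,-0.1,-0.94,0,0,0,0],[0.33,-0.1,-0.94,0,0,0,0],[0.33,-0.1,-0.94,0,0,0,0],[0.33,-0.1,-0.94,0,0,0,0],[0.33,-0.1,-0.94,0,0,0,0],[0.33,-0.1,-0.94,0,0,0,0]]}}

```text
time_s: 10.25
tcp_pos: [0.5829, 0.1886, 0.2219]
eef_rot: [-163.4, -11.3, -73.8]
contact_force: [-0.4, 0.4, -0.1]
gripper_width: 0.0003
```

Emit:
{"op": "move_arm", "data": {"commands": [[0.33,-0.1,-0.94,0,0,0,0],[0.33,-0.1,-0.94,0,0,0,0],[0.33,-0.1,-0.94,0,0,0,0]]}}

```text
time_s: 10.55
tcp_pos: [0.5839, 0.1884, 0.2194]
eef_rot: [-163.4, -11.3, -73.8]
contact_force: [-2.5, 0.3, 5.2]
gripper_width: 0.0005
```

Emit:
{"op": "move_arm", "data": {"commands": [[0.33,-0.1,-0.94,0,0,0,0],[0.33,-0.1,-0.94,0,0,0,0],[0.33,-0.1,-0.94,0,0,0,0]]}}

```text
time_s: 10.85
tcp_pos: [0.5849, 0.1881, 0.2165]
eef_rot: [-163.4, -11.3, -73.8]
contact_force: [-3.3, 0.4, 5.6]
gripper_width: 0.0003
```

```bash
python3 st.py
```

```text
10.85 h 192.99 offU,Y 0.33 -0.01 Fax 6.33 [-3.25  0.37  5.56]
```

Emit:
{"op": "move_arm", "data": {"commands": [[0.33,-0.1,-0.94,0,0,0,0],[0.33,-0.1,-0.94,0,0,0,0],[0.33,-0.1,-0.94,0,0,0,0]]}}

```text
time_s: 11.15
tcp_pos: [0.5859, 0.1878, 0.2137]
eef_rot: [-163.4, -11.3, -73.8]
contact_force: [-4.0, 0.3, 6.7]
gripper_width: 0.0003
```

```bash
python3 st.py
```

```text
11.15 h 190.03 offU,Y 0.35 -0.02 Fax 7.64 [-3.99  0.27  6.71]
```

Emit:
{"op": "move_arm", "data": {"commands": [[0.16,-0.05,-0.47,0,0,0,0],[0.16,-0.05,-0.47,0,0,0,0]]}}

```text
time_s: 11.35
tcp_pos: [0.5862, 0.1877, 0.2128]
eef_rot: [-163.4, -11.3, -73.8]
contact_force: [-3.8, -0.6, 5.9]
gripper_width: 0.0005
```

```bash
python3 st.py
```

```text
11.35 h 189.1 offU,Y 0.37 -0.03 Fax 6.74 [-3.79 -0.62  5.92]
```

Emit:
{"op": "move_arm", "data": {"commands": [[0.16,-0.05,-0.47,0,0,0,0],[0,0,0,0,0,0,0]]}}

```text
time_s: 11.55
tcp_pos: [0.5864, 0.1876, 0.2124]
eef_rot: [-163.4, -11.3, -73.8]
contact_force: [-5.0, -1.0, 7.3]
gripper_width: 0.0005
```

Emit:
{"op": "move_arm", "data": {"commands": [[0.16,-0.05,-0.47,0,0,0,0],[0,0,0,0,0,0,0]]}}

```text
time_s: 11.75
tcp_pos: [0.5865, 0.1876, 0.2123]
eef_rot: [-163.4, -11.3, -73.8]
contact_force: [-7.5, 0.2, 9.1]
gripper_width: 0.0001
```

```bash
python3 st.py
```

```text
11.75 h 188.46 offU,Y 0.48 0.02 Fax 11.01 [-7.51  0.16  9.1 ]
```

The hard stop is reached softly at h≈188.5 with 11 N, so the full-up top is at about 198.5. I ease off a little and hold for 1 s.

Emit:
{"op": "move_arm", "data": {"commands": [[-0.16,0.05,0.47,0,0,0,0],[0,0,0,0,0,0,0],[0,0,0,0,0,0,0],[0,0,0,0,0,0,0],[0,0,0,0,0,0,0],[0,0,0,0,0,0,0],[0,0,0,0,0,0,0],[0,0,0,0,0,0,0],[0,0,0,0,0,0,0],[0,0,0,0,0,0,0]]}}

```text
time_s: 12.75
tcp_pos: [0.5864, 0.1876, 0.2124]
eef_rot: [-163.4, -11.3, -73.8]
contact_force: [-4.0, 0.3, 5.4]
gripper_width: 0.0008
```

```bash
python3 st.py
```

```text
12.75 h 188.69 offU,Y 0.4 -0.03 Fax 6.37 [-4.    0.26  5.36]
```

Emit:
{"op": "move_arm", "data": {"commands": [[-0.65,0.2,1.88,0,0,0,0],[-0.65,0.2,1.88,0,0,0,0],[-0.65,0.2,1.88,0,0,0,0],[-0.65,0.2,1.88,0,0,0,0],[-0.65,0.2,1.88,0,0,0,0],[-1.3,0.4,3.76,0,0,0,0],[-1.3,0.4,3.76,0,0,0,0],[-3.3,1,9.4,0,0,0,0],[-3.3,1,9.4,0,0,0,20],[0,0,0,0,0,0,20],[0,0,0,0,0,0,20]]}}

```text
time_s: 13.85
tcp_pos: [0.5738, 0.1917, 0.2483]
eef_rot: [-163.4, -11.2, -73.8]
contact_force: [0.2, 0.3, 0.9]
gripper_width: 0.0159
```

```bash
python3 st.py; python3 -c "
from tgt import *
print(delta(tgt(119.5,.066,.228,120)),cyl())
n,K,C,_=snap('top'); cv2.imwrite('pics/top2.png',n); n,K,C,_=snap('scene'); cv2.imwrite('pics/scene2.png',n)"
```

```text
13.85 h 226.89 offU,Y 0.24 0.08 Fax 0.85 [0.2  0.29 0.94]
(array([-12.7,  64. , -10.2]), array([ 1.53, -0.5 , -4.87])) (np.float64(18.562333468694863), np.float64(0.25466817357532084), np.float64(226.88575338529904))
```

Emit:
{"op": "move_arm", "data": {"commands": [[-2.5,12.8,-2,0.31,-0.1,-0.97,35],[-2.5,12.8,-2,0.31,-0.1,-0.97,35],[-2.5,12.8,-2,0.31,-0.1,-0.97,35],[-2.6,12.8,-2.1,0.31,-0.1,-0.97,35],[-2.6,12.8,-2.1,0.31,-0.1,-0.97,35],[0,0,0,0,0,0,35],[0,0,0,0,0,0,35],[3.27,-1.02,-9.4,0,0,0,35],[3.27,-1.02,-9.4,0,0,0,35],[3.27,-1.02,-9.4,0,0,0,35],[1,-0.3,-2.8,0,0,0,35],[1,-0.3,-2.8,0,0,0,35],[1,-0.3,-2.8,0,0,0,35]]}}

```text
time_s: 15.25
tcp_pos: [0.5742, 0.2514, 0.2009]
eef_rot: [-162.5, -9.9, -78.8]
contact_force: [-0.2, -0.1, -0.6]
gripper_width: 0.0306
```

Emit:
{"op": "move_arm", "data": {"commands": [[1,-0.3,-2.8,0,0,0,35],[1,-0.3,-2.8,0,0,0,35],[1,-0.3,-2.8,0,0,0,35],[1,-0.3,-2.8,0,0,0,35],[1,-0.3,-2.8,0,0,0,35],[1,-0.3,-2.8,0,0,0,35],[1,-0.3,-2.8,0,0,0,35],[0,0,0,0,0,0,20],[0,0,0,0,0,0,20]]}}

```text
time_s: 16.15
tcp_pos: [0.581, 0.2493, 0.1813]
eef_rot: [-162.6, -9.9, -78.8]
contact_force: [0.8, 0.9, -0.3]
gripper_width: 0.0206
```

```bash
python3 st.py; python3 -c "
from tgt import *
print(delta(tgt(120,.066,.168)),cyl(),get_state()['gripper_width'])
P=np.array([pt(p,.066,.168) for p in range(120,20,-5)]); print((np.diff(P,axis=0)*1000).round(2).tolist())"
```

```text
16.15 h 167.47 offU,Y -32.33 57.23 Fax -0.43 [ 0.75  0.94 -0.3 ]
(array([-0.8,  0.2,  0.3]), array([ 0.04, -0.05, -0.  ])) (np.float64(119.45918186113458), np.float64(65.73008465566473), np.float64(167.47058369823466)) 0.02055028003998101
[[5.37, 1.11, 1.75], [5.43, 0.62, 1.82], [5.44, 0.12, 1.88], [5.41, -0.38, 1.92], [5.35, -0.88, 1.95], [5.24, -1.37, 1.97], [5.09, -1.85, 1.97], [4.9, -2.31, 1.95], [4.67, -2.76, 1.92], [4.41, -3.19, 1.88], [4.12, -3.59, 1.82], [3.79, -3.97, 1.75], [3.44, -4.31, 1.66], [3.06, -4.62, 1.56], [2.65, -4.9, 1.45], [2.23, -5.14, 1.33], [1.79, -5.34, 1.2], [1.33, -5.5, 1.06], [0.87, -5.62, 0.91]]
```

Emit:
{"op": "move_arm", "data": {"commands": [[2.6,0.6,0.9,0.82,-0.25,-2.35,20],[2.7,0.5,0.9,0.82,-0.25,-2.35,20],[2.7,0.3,0.9,0.82,-0.25,-2.35,20],[2.7,0.3,0.9,0.82,-0.25,-2.35,20],[5.44,0.12,1.88,1.63,-0.51,-4.7,20],[5.41,-0.38,1.92,1.63,-0.51,-4.7,20],[5.35,-0.88,1.95,1.63,-0.51,-4.7,20],[5.24,-1.37,1.97,1.63,-0.51,-4.7,20],[5.09,-1.85,1.97,1.63,-0.51,-4.7,20],[4.9,-2.31,1.95,1.63,-0.51,-4.7,20]]}}

```text
time_s: 17.15
tcp_pos: [0.6233, 0.2448, 0.1968]
eef_rot: [-160.3, 3.5, -116.9]
contact_force: [-1.2, 1.3, -0.5]
gripper_width: 0.0175
```

```bash
python3 st.py; python3 -c "
from tgt import *
print(cyl(),get_state()['gripper_width'])"
```

```text
17.15 h 167.78 offU,Y 12.18 65.52 Fax 0.02 [-1.17  1.34 -0.53]
(np.float64(79.46572368568606), np.float64(66.64349064858473), np.float64(167.78037410357777)) 0.017490967565949443
```

Emit:
{"op": "move_arm", "data": {"commands": [[4.67,-2.76,1.92,1.63,-0.51,-4.7,20],[4.41,-3.19,1.88,1.63,-0.51,-4.7,20],[4.12,-3.59,1.82,1.63,-0.51,-4.7,20],[3.79,-3.97,1.75,1.63,-0.51,-4.7,20],[3.44,-4.31,1.66,1.63,-0.51,-4.7,20],[3.06,-4.62,1.56,1.63,-0.51,-4.7,20],[2.65,-4.9,1.45,1.63,-0.51,-4.7,20]]}}

```text
time_s: 17.85
tcp_pos: [0.6496, 0.2175, 0.209]
eef_rot: [-165.7, 14.1, -150.7]
contact_force: [0.8, 1.5, -0.6]
gripper_width: 0.0176
```

```bash
python3 st.py; python3 -c "
from tgt import *
print(cyl(),get_state()['gripper_width'])"
```

```text
17.85 h 167.86 offU,Y 47.56 47.27 Fax -0.66 [ 0.79  1.49 -0.59]
(np.float64(44.82569023952259), np.float64(67.06033450340786), np.float64(167.8608267071023)) 0.0176212652036938
```

Now slow 1° rows to the locked stop.

Emit:
{"op": "move_arm", "data": {"commands": [[0.47,-1.02,0.27,0.33,-0.1,-0.94,20],[0.46,-1.02,0.27,0.33,-0.1,-0.94,20],[0.45,-1.03,0.27,0.33,-0.1,-0.94,20],[0.44,-1.03,0.26,0.33,-0.1,-0.94,20],[0.41,-1.04,0.26,0.33,-0.1,-0.94,20],[0.39,-1.05,0.25,0.33,-0.1,-0.94,20],[0.37,-1.06,0.25,0.33,-0.1,-0.94,20]]}}

```text
time_s: 18.55
tcp_pos: [0.6522, 0.2098, 0.2105]
eef_rot: [-167.4, 15.6, -157.6]
contact_force: [0.1, 1.0, 0.0]
gripper_width: 0.0174
```

Emit:
{"op": "move_arm", "data": {"commands": [[0.36,-1.07,0.24,0.33,-0.1,-0.94,20],[0.35,-1.07,0.24,0.33,-0.1,-0.94,20]]}}

```text
time_s: 18.75
tcp_pos: [0.653, 0.2075, 0.211]
eef_rot: [-168.0, 16.1, -159.7]
contact_force: [0.1, 1.4, 0.6]
gripper_width: 0.0175
```

```bash
python3 st.py; python3 -c "
from tgt import *
print(cyl(),get_state()['gripper_width'])"
```

```text
18.75 h 167.62 offU,Y 54.08 38.78 Fax 0.67 [0.12 1.39 0.6 ]
(np.float64(35.64411217137493), np.float64(66.55209610667326), np.float64(167.62042540998002)) 0.017545598152346204
```

Emit:
{"op": "move_arm", "data": {"commands": [[0.17,-0.54,0.12,0.16,-0.05,-0.47,20],[0.17,-0.54,0.12,0.16,-0.05,-0.47,20]]}}

```text
time_s: 18.95
tcp_pos: [0.6533, 0.2065, 0.2113]
eef_rot: [-168.3, 16.3, -160.7]
contact_force: [-0.3, 1.9, 0.8]
gripper_width: 0.0173
```

Emit:
{"op": "move_arm", "data": {"commands": [[0.17,-0.54,0.12,0.16,-0.05,-0.47,20],[0.17,-0.54,0.12,0.16,-0.05,-0.47,20]]}}

```text
time_s: 19.15
tcp_pos: [0.6535, 0.2061, 0.2113]
eef_rot: [-168.6, 16.5, -161.7]
contact_force: [-2.8, 6.5, -0.2]
gripper_width: 0.0172
```

```bash
python3 st.py; python3 -c "
from tgt import *
print(cyl(),get_state()['gripper_width'])"
```

```text
19.15 h 167.57 offU,Y 55.03 37.56 Fax 1.37 [-2.78  6.53 -0.21]
(np.float64(34.31648470170071), np.float64(66.63243007829263), np.float64(167.56580582636838)) 0.017164427724399474
```

Emit:
{"op": "move_arm", "data": {"commands": [[0.15,-0.5,0.1,0,0,0,20],[0,0,0,0,0,0,20]]}}

```text
time_s: 19.35
tcp_pos: [0.6535, 0.2061, 0.2113]
eef_rot: [-168.6, 16.5, -161.6]
contact_force: [-4.3, 6.4, -0.1]
gripper_width: 0.0175
```

Emit:
{"op": "move_arm", "data": {"commands": [[-0.8,2,-0.5,0,0,0,20],[-0.8,2,-0.5,0,0,0,20],[-0.8,2,-0.5,0,0,0,20],[0,0,0,0,0,0,20]]}}

```text
time_s: 19.75
tcp_pos: [0.6512, 0.2108, 0.2099]
eef_rot: [-168.5, 16.4, -161.7]
contact_force: [-0.1, -0.6, 0.3]
gripper_width: 0.0173
```

```bash
python3 st.py; python3 -c "
from tgt import *
print(cyl(),get_state()['gripper_width'])"
```

```text
19.75 h 167.47 offU,Y 51.24 41.34 Fax 0.28 [-0.09 -0.61  0.33]
(np.float64(38.89794943862255), np.float64(65.83402710067982), np.float64(167.47133220745297)) 0.017339016310179083
```

Force is free, so the paddle is centred. I retract along the axis, then move up and away towards +y for clear final views.

Emit:
{"op": "move_arm", "data": {"commands": [[-1,0.3,2.8,0,0,0,20],[-1.6,0.5,4.7,0,0,0,20],[-3.3,1,9.4,0,0,0,20],[-3.3,1,9.4,0,0,0,20],[-3.3,1,9.4,0,0,0,20],[-5,1.6,14.4,0,0,0,20],[-5,1.6,14.4,0,0,0,20],[-5,1.6,14.4,0,0,0,20],[-5,1.6,14.4,0,0,0,20],[-10,15,10,0,0,0,20],[-15,25,0,0,0,0,20],[-15,25,0,0,0,0,20],[-15,25,0,0,0,0,20],[-15,25,0,0,0,0,20],[-15,25,0,0,0,0,20],[-15,25,0,0,0,0,20],[0,0,0,0,0,0,20],[0,0,0,0,0,0,20]]}}

```text
time_s: 21.55
tcp_pos: [0.5183, 0.3869, 0.3139]
eef_rot: [-168.6, 16.4, -161.6]
contact_force: [1.5, -0.2, 0.7]
gripper_width: 0.0175
```

```bash
python3 st.py; python3 - <<'E'
from h import *
t,K,C,_=snap('top'); s,_,_,_=snap('scene'); t0=np.load('top0.npz')['f']
big=lambda f:cv2.resize(f[130:290,200:360],(400,400),interpolation=cv2.INTER_CUBIC)
cv2.imwrite('pics/fin.png',np.hstack([big(t0),big(t)]))
E
```

```text
21.55 h 326.54 offU,Y -81.69 169.92 Fax 0.19 [ 1.51 -0.22  0.75]
```

View pics/fin.png

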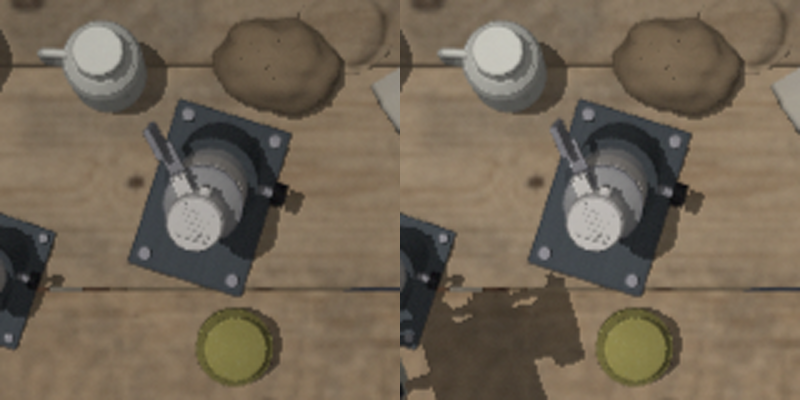

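Before (left) and after (right): the lever points uphill and towards +y, with its tip at (153,130) then and (157,124) now, about 3° nearer the locked stop. The cap is up at (195,222), and flask, clay and tin haven't moved. I hand in.

```bash
python3 -c "
from plant import *
print(close_job())"
```

```text
the job is handed in; nothing more can be done
None
```

The job is done and handed in at about 21.6 s on the robot's clock. The interface gave no verdict.

- **Unlocking:** I swung the lock lever open to its hard stop, where the force reached about 9.5 N.
- **Pressing:** I pressed the nozzle cap slowly down the can's axis until I felt its stop at about 11 N. I then eased off a little and held it about 9.5 mm down for 1 s, and lifted off so it could spring back.
- **Locking:** I swung the lever back to its locked stop, at about 7–8 N. Between the two stops it turned about 80°, as it should.

**Last checks:**
- The final top view shows the lever at the locked position and the cap up by eye; I did not measure the cap's height again. The flask, clay and tin are where they were.
- The gripper was clear of everything.

**Disagreements:**
- The cameras put the cap top at a height of 194 mm, but by touch it was about 198.5 mm. I went by touch.
- The lever now sits about 3° further towards locked than it did in the first picture. That agrees with the stop I felt.

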